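Unclip the large pulley

TASK

Pull the spring clip sideways out of the axle of the large belt wheel, so that the wheel can come off, and lay the clip flat inside the metal tray. Leave the small wheel's clip in its axle.

Things in the scene. Friction and masses are not known exactly. Their poses are not given: they have to be found in the camera images.
- clip: Clip to remove: steel R-clip, 6 mm wire, level, 98 mm long, 65 g. Origin: centre of its loop (34 mm wide over y, 35 mm along x) at wire mid-height, 90 mm above bench at start. z up, x points from loop to axle. Straight leg through the axle at y -8 mm ends at x +78; spring arm at +y hugs the axle. Axle centre at x +54, y -8. Pull along its -x: gives way at 4 to 10 N, clear after 45 mm.
- other_clip: An identical clip, set in the same way in the axle of the small wheel; it stays where it is.
- large_wheel: Large belt wheel, dark steel, 170 mm across, fixed to the bench, axle upright: flat top face 55 mm above bench, hub 66 mm across up to 87 mm, bright axle 24 mm thick up to 112 mm, cross-drilled just above the hub. Origin on the axle line at bench height, x along the cross hole away from the clip loop, z up. The small wheel is alike but 116 mm across; either may be on the left.
- tray: open aluminium tray, 170 mm (x) by 130 mm (y) outside, walls 22 mm high and 4 mm thick, floor 4 mm thick, standing loose on the bench between the wheels. Origin: centre of its underside, z up. Mass 0.6 kg.
Things that resemble listed ones, but are neither listed nor needed, are in the scene too. Leave any pink or purple look-alike of the clip alone.

How it is judged:
On the way:
1. the clip is out of the large wheel's axle, its loop centre more than 100 mm from the axle line (horizontal distance between clip and large_wheel above 0.1 m), for 0.1 s.
At the end, for the whole second after the job is handed in: The clip lies at rest and flat (within 0.15 rad) inside the tray, its loop centre within the walls and less than 20 mm above the underside of the tray; the other clip is within 10 mm of where it was (x of clip in the frame of tray between -0.08 and 0.08 m and y of clip in the frame of tray between -0.06 and 0.06 m and z of clip in the frame of tray between 0 and 0.02 m and angle between the z axis of clip and the z axis of tray, either way round below 0.15 rad and linear speed of clip below 0.02 m/s and distance of other_clip from where it was at the start of the episode below 0.01 m); the robot touches nothing.
It fails at once if the small wheel's clip is moved by more than 10 mm (distance of other_clip from where it was at the start of the episode above 0.01 m).
It also fails if it takes over 40 s, if anything falls off the work surface, if the arm or the gripper's body presses on something with over 40 N, if the wrist force passes 120 N, or if a joint passes its speed limit or range.

ROBOT

A 7-joint arm with a two-finger parallel gripper is mounted at the origin on the work surface. World frame = base frame: x ahead of the robot, y to its left, z up, the work surface at z = 0. Lengths are in m, angles in rad, forces in N, time in s.
With the tool pointing down it reaches from about 0.4 to 0.85 m from the base axis. Payload 4.5 kg.
Tool frame: the origin (TCP) lies midway between the tips of the shut fingers; the grasp point (between the pads) lies 19 mm behind it; z points along the fingers, y is the direction in which the jaws open and shut (so a half turn about z gives the same grasp; the last joint's range is limited). The gripper opens to 88 mm and grips with 3 to 60 N. Pads are 18 mm wide; open, the fingers measure 123 mm over their backs; the gripper's body (75 mm by 187 mm) begins 45 mm behind the grasp point.
Start: joints at [1.146, 0.689, -0.195, 1.565, 0.157, 0.902, -0.215], TCP at [0.277, -0.56, 0.239] pointing down, gripper open.
Joint ranges: [-3.01, 3.01], [-0.46, 2.08], [-1.47, 1.51], [0.13, 2.56], [-1, 4.14], [0.04, 2.09], [-2.66, 2.66]. Speed limits (rad/s): [2.57, 2.57, 3.14, 3.14, 3.14, 3.14, 3.14].

INTERFACE

Orientations are given as a unit quaternion [x, y, z, w].
In Python, from plant import r gives the robot as it stands. The module is installed in compiled form; this text tells all that it offers.
- The arm moves only by the tool carry_out, never from a script. Its argument "commands" is a list of rows, each a list of 6 numbers: the shift along the tool's x, y, z in m, then the turn, a rotation vector about the tool's x, y, z in degrees. In form: [[dx, dy, dz, wx, wy, wz], ...]. A call has 1 to 12 rows; each row is the pose to reach, as a shift and turn from the pose commanded when the call began, along the tool's axes at that moment; what a row does not reach only later rows make up. A row lasts 1/10 s, in which the tool goes at most 50 mm and 8.59 degrees, less where a joint would pass 70% of its speed; a pose out of reach is approached as far as the arm can. A call with a gripper value outside its range is refused whole. "fingers" is the closure in counts, from 0 (fully open) to 255 (shut), set as the call begins (left out, the last holds). The fingers move at their own pace and stop on an object; "grip_force" is the grip in N (left out, the last holds). Time passes only in rows, so rows that repeat a pose let the fingers close. It gives the time, the measured TCP pose, the force and the opening at its end, in the units of the state.
- r.get_state(): the state, without advancing time (a new reading comes with each control period).
- r.snapshot(name): name is "side" or "top" or "wrist"; returns a dict with "img" (400x640x3 uint8, blue, green, red), "intrinsics" (3x3 intrinsics, pixels), "extrinsics" (4x4, takes a point from camera to world coordinates); the wrist camera has in their place "tool_from_camera" (4x4, takes a point from camera to tool coordinates, whose origin is the TCP and whose axes are the flange's). Camera axes: x right, y down, z forward; pixel columns grow to the right and rows downward; lengths in m; the calibration is good to about 2 mm. The wrist camera is an equidistant fisheye: a pixel r from the principal point sees the ray r / f radians off the axis. A picture is of the moment at which its call begins: read the wrist's pose just before it. There is no depth.
- r.finish_job(): hands the job in, once; it reports no verdict.
Trained networks look in a picture, given as the dict that the camera call returned (one of the last four; its "shot" number tells which), for a name from the list of things; names that differ only in an ending like _2 or _b are one class to them, and where a whole thing is asked for, a point or a joint stands for the part that bears it (a point fixed in the world has none). Each returns a list of dicts, best first, with "p" (0 to 1); they miss things now and then, are a little off and sometimes report something else, mostly with a low value. They report only what shows in the picture. A call takes as long as a camera call. They do not tell look-alikes from the thing itself.
- r.spot_in(picture, label): "xyz" ([x, y, z] in m, in world coordinates, good to about 4 mm: the middle of the surface that is visible of it).
- r.spot_point(picture, label): "xyz" ([x, y, z] in m, in world coordinates, good to about 4 mm: a listed point, or the origin of a listed thing).
The state is a dict: "clock": time; "q": joint angles; "qd": joint speeds; "joint_torque": joint torques, N m; "tool_pos": TCP position; "eef_rot": TCP orientation; "contact_force": force on the tool from outside, world axes, zero at the start; "moment": the same for the moment, N m; "opening": opening from 0.0 (shut) to 1.0 (fully open).
Only numpy, scipy, OpenCV 4.12 (cv2) and the standard library are available. Lean on these libraries where they do the work, as an engineer would, in place of code of your own. Each camera call takes 0.05 s, during which the arm holds its last target.

## Working session

There is one attempt and no reset: what is moved stays moved. The work goes in short steps, Python scripts to look and compute and a tool call to move; the robot and the scene stay as the last step left them, time stands still between calls to the robot, and variables do not carry over. Pictures are saved under pics/ and viewed, and the job is handed in when it is done.

Besides the shell and the picture viewer there is one more tool, called after "Emit:" as name(argument=value, ...) on one line, values as JSON. carry_out: Moves the arm, as the interface text tells. Its arguments: {"type":"object","properties":{"commands":{"type":"array","items":{"type":"array","items":{"type":"number"}}},"fingers":{"type":"number"},"grip_force":{"type":"number"}},"required":["commands"]}

```bash
mkdir -p pics
python3 - <<'E'
from plant import r
import cv2
s=r.get_state(); print({k:s[k] for k in ('clock','tool_pos','eef_rot','opening','contact_force')})
for n in ('side','top'):
    p=r.snapshot(n); cv2.imwrite(f'pics/{n}0.png',p['img'])
    print(n,p['shot'],p['intrinsics'],p['extrinsics'])
    for l in ('clip','large_wheel','tray'):
        for d in r.spot_point(p,l): print(l,d)
print(r.get_state()['clock'])
E
```

```text
{'clock': 0.0, 'tool_pos': array([ 0.27646674, -0.55982473,  0.23790531]), 'eef_rot': array([ 9.73793224e-01,  2.27433305e-01, -2.85635166e-04, -8.75497611e-04]), 'opening': 0.9988213477855306, 'contact_force': array([ 0.55356907, -0.62493582,  0.19525411])}
side 1 [[418.10558078   0.         318.17295614]
 [  0.         418.10558078 193.52840489]
 [  0.           0.           1.        ]] [[-0.84985524 -0.25093267  0.4634424  -0.04135837]
 [-0.52700852  0.40938576 -0.74475856  0.89564339]
 [-0.00284246 -0.87717507 -0.48016229  0.63609176]
 [ 0.          0.          0.          1.        ]]
clip {'xyz': [0.3788, 0.4543, 0.0034], 'p': 0.73}
clip {'xyz': [0.4877, 0.2848, 0.0933], 'p': 0.71}
clip {'xyz': [0.544, 0.4526, 0.0], 'p': 0.6}
clip {'xyz': [0.3295, 0.302, 0.0026], 'p': 0.53}
large_wheel {'xyz': [0.5299, 0.2472, -0.0009], 'p': 0.81}
tray {'xyz': [0.5576, 0.0047, -0.0007], 'p': 0.89}
top 2 [[384.18912352   0.         322.0442223 ]
 [  0.         384.18912352 196.2291835 ]
 [  0.           0.           1.        ]] [[-0.0234816  -0.99569107  0.08971016  0.39394456]
 [-0.99968417  0.02418962  0.00681308  0.04474407]
 [-0.00895378 -0.08952185 -0.99594461  0.98379081]
 [ 0.          0.          0.          1.        ]]
clip {'xyz': [0.3793, 0.4568, 0.0048], 'p': 0.76}
clip {'xyz': [0.3318, 0.2972, 0.0044], 'p': 0.74}
clip {'xyz': [0.4867, 0.2814, 0.0928], 'p': 0.7}
clip {'xyz': [0.5409, 0.454, 0.0056], 'p': 0.63}
large_wheel {'xyz': [0.5276, 0.249, -0.0003], 'p': 0.59}
tray {'xyz': [0.55, 0.0079, -0.002], 'p': 0.74}
tray {'xyz': [0.5282, 0.2504, 0.0006], 'p': 0.4}
0.4
```

View pics/side0.png

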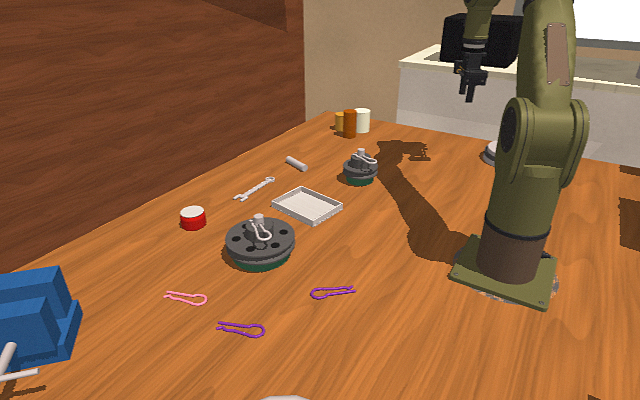

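View pics/top0.png

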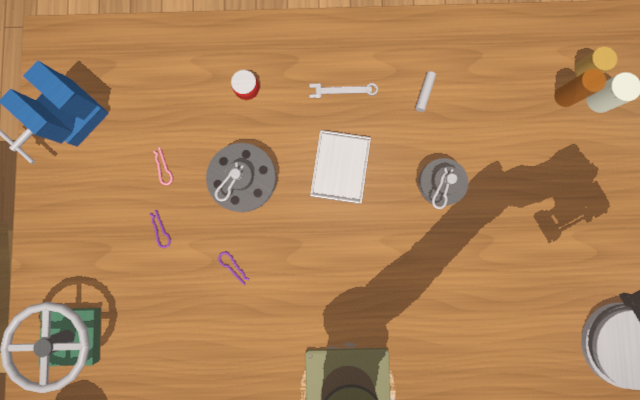

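Top view. Things that could be taken for the clip: the large-wheel clip (loop ~(223,193)), the small-wheel clip (~(440,200)), a pink one (161,166), and purple ones (160,230) and (233,267). The steel one on the 170 mm wheel at left fits the description. I'll check it in a close crop.

```bash
cat > h.py <<'E'
import numpy as np
def ray_z(p,u,v,z):
    K=np.array(p['intrinsics']);E=np.array(p['extrinsics'])
    d=E[:3,:3]@np.linalg.solve(K,[u,v,1]);o=E[:3,3]
    return o+d*(z-o[2])/d[2]
def proj(p,X):
    K=np.array(p['intrinsics']);E=np.array(p['extrinsics'])
    c=np.linalg.inv(E)@np.r_[X,1]; q=K@c[:3]; return q[:2]/q[2]
E
python3 - <<'E'
import cv2
a=cv2.imread('pics/top0.png')[135:225,195:285]; b=cv2.imread('pics/side0.png')[200:280,215:305]
cv2.imwrite('pics/crop0.png',cv2.hconcat([cv2.resize(a,(400,400),interpolation=2),cv2.resize(b,(400,400),interpolation=2)]))
E
```

```text
(no output)
```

View pics/crop0.png

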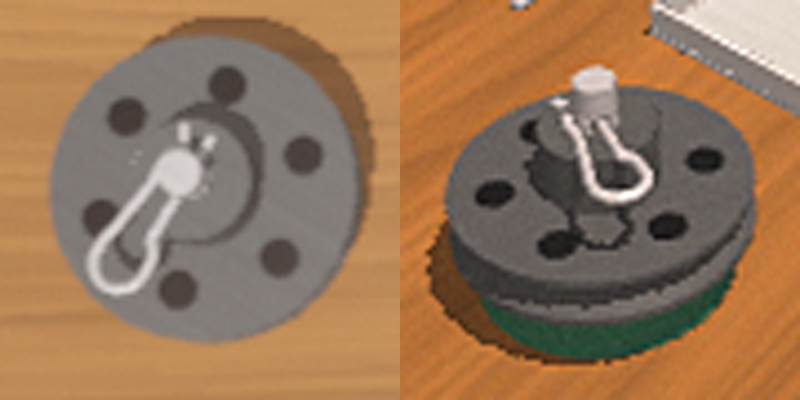

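The crop confirms a steel clip in the bright axle of the large wheel, with its loop at crop (122,262), i.e. top px (222.4,194), and the axle top at px (235.5,173.7).

Run:
```python
from plant import r
from h import *
import cv2
p=r.snapshot('top'); q=r.snapshot('side')
L=ray_z(p,222.45-.5,193.95-.5,.09);A=ray_z(p,235.5-.5,173.7-.5,.112);W=ray_z(p,240.4,176.8,.055)
print(L,A,W)
# side: loop centre crop (620,172)->px ; axle top (594,77)
sc=400/90
# side crop is 90x80 -> scale x 4.444,y 5
Ls=ray_z(q,215+(620-400)/sc,200+172/5,.09);As=ray_z(q,215+(594-400)/sc,200+77/5,.112);print(Ls,As)
for l in ('clip','large_wheel','tray'):
  for n,x in (('top',p),('side',q)):
    for d in r.spot_point(x,l): print(n,l,d)
v=A-L; print('dist',np.hypot(*v[:2]),'yaw axle from loop',np.degrees(np.arctan2(v[1],v[0])))
s=r.get_state(); print(s['clock'],s['q'])
```

```text
[0.4866849  0.28515773 0.09      ] [0.53038536 0.24921666 0.112     ] [0.53009725 0.24939714 0.055     ]
[0.48780165 0.28047109 0.09      ] [0.52825904 0.24924114 0.112     ]
top clip {'xyz': [0.4863, 0.2842, 0.0912], 'p': 0.76}
top clip {'xyz': [0.5397, 0.4514, 0.0058], 'p': 0.61}
top clip {'xyz': [0.3786, 0.4606, 0.0062], 'p': 0.6}
top clip {'xyz': [0.3275, 0.2975, 0.0032], 'p': 0.56}
side clip {'xyz': [0.3798, 0.4553, 0.0016], 'p': 0.89}
side clip {'xyz': [0.3282, 0.3001, 0.0004], 'p': 0.81}
side clip {'xyz': [0.5431, 0.4553, 0.0033], 'p': 0.72}
side clip {'xyz': [0.4899, 0.2848, 0.09], 'p': 0.42}
top large_wheel {'xyz': [0.5263, 0.2511, 0.001], 'p': 0.86}
side large_wheel {'xyz': [0.5291, 0.2525, -0.0001], 'p': 0.97}
top tray {'xyz': [0.5501, 0.005, -0.0019], 'p': 0.84}
side tray {'xyz': [0.5576, 0.005, 0.0014], 'p': 0.85}
dist 0.056581718380733226 yaw axle from loop -39.43530020028758
0.8 [ 1.14581546  0.68908315 -0.19458524  1.56527089  0.15730362  0.90252409
 -0.21513577]
```

```bash
cat >> h.py <<'E'
from scipy.spatial.transform import Rotation as R
def plan(s,pos,yaw_y,ref=None):
    """shift/turn in tool axes to tool-down pose with tool y-axis at yaw_y deg"""
    R0=R.from_quat(s['eef_rot']); 
    y=np.radians(yaw_y); Y=np.array([np.cos(y),np.sin(y),0]);Z=np.array([0,0,-1.]);X=np.cross(Y,Z)
    R1=R.from_matrix(np.c_[X,Y,Z])
    d=R0.inv().apply(np.array(pos)-s['tool_pos']); w=(R0.inv()*R1).as_rotvec(degrees=True)
    return np.round(d,4),np.round(w,2)
def tilt(s):
    m=R.from_quat(s['eef_rot']).as_matrix(); return np.degrees(np.arctan2(m[1,1],m[0,1])),m[:,2]
E
python3 - <<'E'
from plant import r
from h import *
s=r.get_state(); print(tilt(s)); print(plan(s,(.5,-.2,.24),0));
E
```

```text
(np.float64(-63.71529012463285), array([ 4.07734320e-05, -8.90773894e-05, -9.99999995e-01]))
(array([ 0.3597, -0.2243, -0.0013]), array([  0.  ,   0.  , -63.72]))
```

Emit:
carry_out(commands=[[0.36,-0.224,0,0,0,-63.7],[0.36,-0.224,0,0,0,-63.7],[0.36,-0.224,0,0,0,-63.7],[0.36,-0.224,0,0,0,-63.7],[0.36,-0.224,0,0,0,-63.7],[0.36,-0.224,0,0,0,-63.7],[0.36,-0.224,0,0,0,-63.7],[0.36,-0.224,0,0,0,-63.7],[0.36,-0.224,0,0,0,-63.7],[0.36,-0.224,0,0,0,-63.7]], fingers=0)

```text
clock: 1.8
tool_pos: [0.5031, -0.1952, 0.2393]
eef_rot: [0.704, 0.71, 0.002, 0.0]
contact_force: [0.1, -0.4, -0.4]
opening: 0.997
```

Run:
```python
from plant import r
from h import *
s=r.get_state(); print(s['clock'],s['tool_pos'],tilt(s)); print(plan(s,(.47,.27,.21),59));
```

```text
1.8 [ 0.50309742 -0.19524246  0.23927299] (np.float64(0.43287760618621185), array([ 0.0029595 ,  0.00248125, -0.99999254]))
(array([ 0.4654, -0.0297,  0.0303]), array([ 2.300e-01, -4.000e-02, -5.857e+01]))
```

Emit:
carry_out(commands=[[0.465,-0.03,0.03,0,0,-58.6],[0.465,-0.03,0.03,0,0,-58.6],[0.465,-0.03,0.03,0,0,-58.6],[0.465,-0.03,0.03,0,0,-58.6],[0.465,-0.03,0.03,0,0,-58.6],[0.465,-0.03,0.03,0,0,-58.6],[0.465,-0.03,0.03,0,0,-58.6],[0.465,-0.03,0.03,0,0,-58.6],[0.465,-0.03,0.03,0,0,-58.6],[0.465,-0.03,0.03,0,0,-58.6],[0.465,-0.03,0.03,0,0,-58.6],[0.465,-0.03,0.03,0,0,-58.6]])

```text
clock: 3.0
tool_pos: [0.4711, 0.2625, 0.2083]
eef_rot: [0.272, 0.962, -0.001, 0.0]
contact_force: [0.1, -0.8, 0.5]
opening: 1.003
```

Run:
```python
from plant import r
from h import *
import cv2
s=r.get_state(); print(s['clock'],s['tool_pos'],tilt(s)); print(plan(s,(.487,.2838,.08),59)); 
p=r.snapshot('wrist'); cv2.imwrite('pics/w1.png',p['img']); print(p['intrinsics'],p['tool_from_camera'])
for l in ('clip','large_wheel'):
    for d in r.spot_point(p,l): print(l,d)
import pickle; pickle.dump((s,p),open('w1.pkl','wb'))
```

```text
3.0 [0.47111537 0.26253886 0.20831366] (np.float64(58.47254893433245), array([-1.93096987e-05, -2.78543731e-03, -9.99996120e-01]))
(array([-0.0022,  0.0267,  0.1283]), array([-0.14,  0.08, -0.53]))
[[309.70691629   0.         320.14210276]
 [  0.         309.70691629 197.9399878 ]
 [  0.           0.           1.        ]] [[ 1.23913579e-03 -9.47909963e-01 -3.18535974e-01  8.26476853e-02]
 [ 9.99998492e-01  7.86893646e-04  1.54842667e-03  7.77016771e-04]
 [-1.21711513e-03 -3.18537412e-01  9.47909508e-01 -1.45789614e-01]
 [ 0.00000000e+00  0.00000000e+00  0.00000000e+00  1.00000000e+00]]
clip {'xyz': [0.3843, 0.4566, 0.0043], 'p': 0.94}
clip {'xyz': [0.4899, 0.2858, 0.09], 'p': 0.87}
clip {'xyz': [0.5409, 0.4515, 0.0085], 'p': 0.7}
clip {'xyz': [0.331, 0.2994, 0.0027], 'p': 0.65}
large_wheel {'xyz': [0.529, 0.2498, 0.0041], 'p': 0.73}
```

View pics/w1.png

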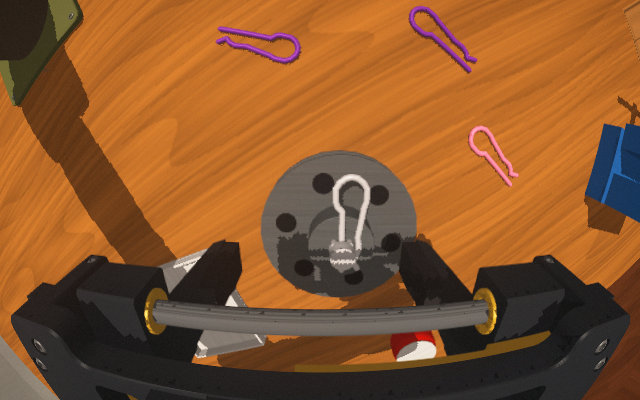

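Wrist view: the clip's loop is at about (351,192), the straight leg runs down at column ~343 to the axle at (343,250), and the legs lie nearly along tool x. I'll zoom in and measure.

```bash
cat >> h.py <<'E'
def wrist_z(s,p,u,v,z):
    K=np.array(p['intrinsics']);T=np.array(p['tool_from_camera'])
    x=(u-K[0,2])/K[0,0];y=(v-K[1,2])/K[1,1];t=np.hypot(x,y)
    d=np.array([np.sin(t)*x/t,np.sin(t)*y/t,np.cos(t)])
    R0=R.from_quat(s['eef_rot']); o=R0.apply(T[:3,3])+s['tool_pos']; d=R0.apply(T[:3,:3]@d)
    return o+d*(z-o[2])/d[2]
def wrist_proj(s,p,X):
    K=np.array(p['intrinsics']);T=np.array(p['tool_from_camera'])
    t=R.from_quat(s['eef_rot']).inv().apply(np.array(X)-s['tool_pos'])
    c=(np.linalg.inv(T)@np.r_[t,1])[:3]; th=np.arctan2(np.hypot(c[0],c[1]),c[2]); n=c[:2]/np.hypot(*c[:2])
    return np.array([K[0,0]*th*n[0]+K[0,2],K[1,1]*th*n[1]+K[1,2]])
E
python3 - <<'E'
import pickle,cv2
from h import *
s,p=pickle.load(open('w1.pkl','rb'))
im=cv2.resize(p['img'][150:270,290:410],(600,600),interpolation=cv2.INTER_NEAREST)
# overlay hypothesis
L=np.array([.488,.2840]);yaw=np.radians(-31)
M=np.array([[np.cos(yaw),-np.sin(yaw)],[np.sin(yaw),np.cos(yaw)]])
def pt(x,y,z=.09): return wrist_proj(s,p,np.r_[L+M@[x,y],z])
C=[(14.5*np.cos(a),14*np.sin(a)) for a in np.linspace(0,6.28,40)]+[(x,-8) for x in range(15,79,4)]
for x,y in C:
    q=(pt(x/1000,y/1000)+.5-[290,150])*5
    cv2.circle(im,tuple(int(v) for v in q),2,(0,255,0),-1)
cv2.imwrite('pics/w1c.png',im)
print(wrist_z(s,p,351,192,.09))
E
```

```text
[0.48658368 0.28659374 0.09      ]
```

View pics/w1c.png

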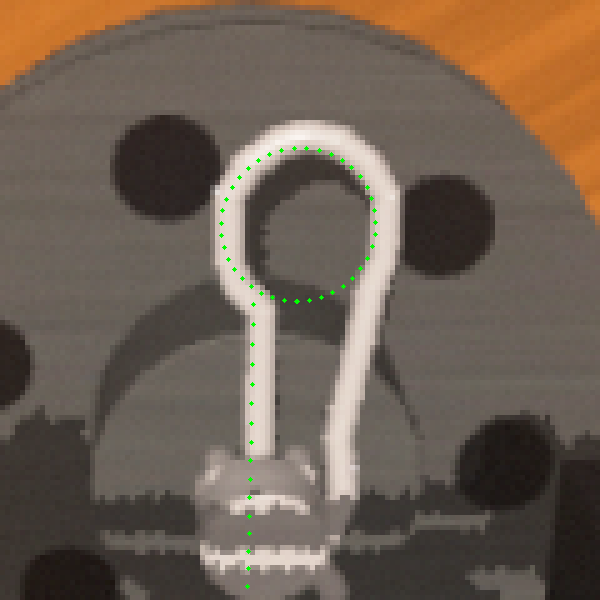

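Loop centre is (0.4867, 0.286) and yaw is about −31°; the top and wrist views agree to about 2 mm. Next I'll descend.

Run:
```python
from plant import r
from h import *
s=r.get_state(); print(s['clock'],s['tool_pos'],tilt(s)); print(plan(s,(.4865,.286,.13),59),plan(s,(.4865,.286,.081),59));
```

```text
3.15 [0.47132297 0.26206246 0.20852749] (np.float64(58.380994416698), array([ 1.72881907e-04, -2.24097623e-03, -9.99997474e-01]))
(array([-0.0003,  0.0285,  0.0785]), array([-0.1 ,  0.08, -0.62])) (array([-0.0002,  0.0286,  0.1275]), array([-0.1 ,  0.08, -0.62]))
```

Emit:
carry_out(commands=[[0,0.0285,0.0,0,0,-0.6],[0,0.0285,0.04,0,0,-0.6],[0,0.0285,0.07,0,0,-0.6],[0,0.0285,0.1,0,0,-0.6],[0,0.0285,0.115,0,0,-0.6],[0,0.0285,0.1275,0,0,-0.6],[0,0.0285,0.1275,0,0,-0.6],[0,0.0285,0.1275,0,0,-0.6]])

```text
clock: 3.95
tool_pos: [0.4859, 0.2895, 0.082]
eef_rot: [0.266, 0.964, 0.001, 0.0]
contact_force: [-0.1, -0.1, -0.4]
opening: 1.003
```

Run:
```python
from plant import r
from h import *
import cv2
s=r.get_state(); print(s['clock'],s['tool_pos'],tilt(s),s['contact_force']); print(plan(s,(.4865,.286,.081),59)); 
p=r.snapshot('wrist'); cv2.imwrite('pics/w2.png',p['img'])
```

```text
3.95 [0.48590169 0.28946602 0.08201929] (np.float64(59.163035653689356), array([ 1.15522239e-03,  8.08582771e-04, -9.99999006e-01])) [-0.05119884 -0.06944131 -0.42051484]
(array([-0.0023, -0.0027,  0.001 ]), array([0.07, 0.03, 0.16]))
```

View pics/w2.png

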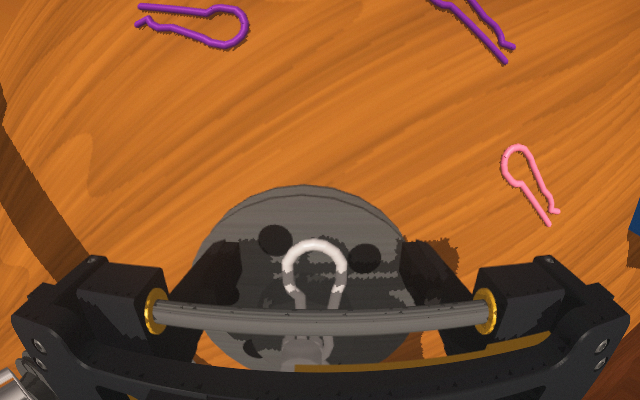

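The loop lies between the fingers, about 3 mm off their middle on the −y side: loop column ~314, finger mid ~320. I'll correct that and close.

Emit:
carry_out(commands=[[-0.002,-0.003,0.001,0,0,0],[-0.002,-0.003,0.001,0,0,0],[-0.002,-0.003,0.001,0,0,0]], fingers=110, grip_force=15)

```text
clock: 4.3
tool_pos: [0.4858, 0.2855, 0.0807]
eef_rot: [0.266, 0.964, 0.0, 0.0]
contact_force: [0.0, -0.2, 0.3]
opening: 0.753
```

Run:
```python
from plant import r
from h import *
import cv2
s=r.get_state(); print(s['clock'],s['tool_pos'],tilt(s),s['contact_force'],s['opening']); print(plan(s,(.4865,.286,.081),59)); 
p=r.snapshot('wrist'); cv2.imwrite('pics/w3.png',p['img'])
```

```text
4.3 [0.48579376 0.28547795 0.08065968] (np.float64(59.16671581750564), array([ 7.11373553e-04,  1.63539824e-04, -9.99999734e-01])) [ 0.03678451 -0.23711623  0.29872035] 0.7526000479139171
(array([-0.0003,  0.0008, -0.0003]), array([0.03, 0.03, 0.17]))
```

View pics/w3.png

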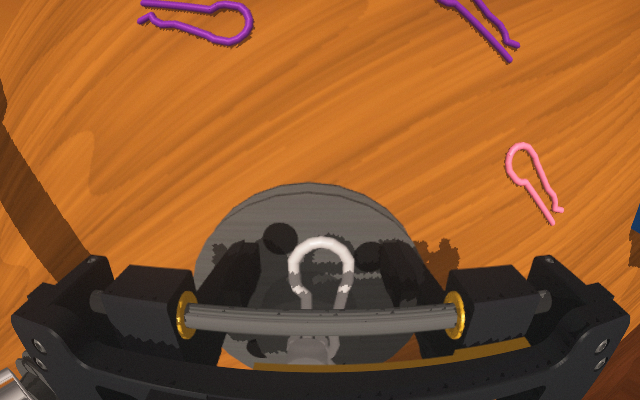

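The loop is now centred between the fingers (column ~321). Closing fully.

Emit:
carry_out(commands=[[0,0,0,0,0,0],[0,0,0,0,0,0],[0,0,0,0,0,0],[0,0,0,0,0,0],[0,0,0,0,0,0],[0,0,0,0,0,0],[0,0,0,0,0,0],[0,0,0,0,0,0]], fingers=255, grip_force=40)

```text
clock: 5.15
tool_pos: [0.4855, 0.2857, 0.0802]
eef_rot: [0.266, 0.964, 0.0, 0.0]
contact_force: [0.0, 0.4, -0.1]
opening: 0.373
```

Run:
```python
from plant import r
from h import *
import cv2
s=r.get_state(); print(s['clock'],s['tool_pos'],tilt(s),s['contact_force'],s['opening']*88)
p=r.snapshot('wrist'); cv2.imwrite('pics/w4.png',p['img'][180:400,160:480])
```

```text
5.15 [0.48551532 0.28572162 0.08022118] (np.float64(59.1943502131489), array([ 6.62874506e-05,  1.16889599e-04, -9.99999991e-01])) [ 0.04325192  0.38586379 -0.05670917] 32.7806562947893
```

View pics/w4.png

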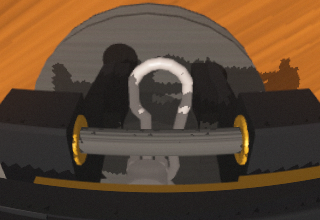

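Opening is 32.8 mm, which matches the 34 mm loop, so it is gripped. I'll pull along tool +x.

Emit:
carry_out(commands=[[0.006,0,0,0,0,0],[0.012,0,0,0,0,0],[0.018,0,0,0,0,0],[0.026,0,0,0,0,0],[0.034,0,0,0,0,0],[0.042,0,0,0,0,0],[0.05,0,0,0,0,0],[0.06,0,0,0,0,0],[0.07,0,0,0,0,0],[0.075,0,0,0,0,0],[0.075,0,0,0,0,0]])

```text
clock: 6.3
tool_pos: [0.4201, 0.3248, 0.0803]
eef_rot: [0.265, 0.964, 0.0, -0.0]
contact_force: [1.1, -0.4, -0.1]
opening: 0.366
```

Run:
```python
from plant import r
from h import *
import cv2
s=r.get_state(); print(s['clock'],s['tool_pos'],tilt(s),s['contact_force'],s['opening']*88)
p=r.snapshot('wrist'); cv2.imwrite('pics/w5.png',p['img'])
q=r.snapshot('side'); cv2.imwrite('pics/s5.png',cv2.resize(q['img'][180:330,200:360],(640,600),interpolation=2))
```

```text
6.3 [0.42011246 0.32481025 0.08026072] (np.float64(59.29613576930149), array([-3.93958381e-04,  1.72961118e-04, -9.99999907e-01])) [ 1.06095153 -0.38377618 -0.11423573] 32.209709026578025
```

View pics/w5.png

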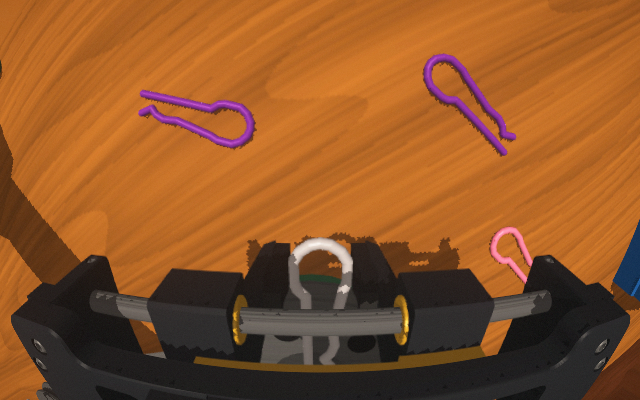

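View pics/s5.png

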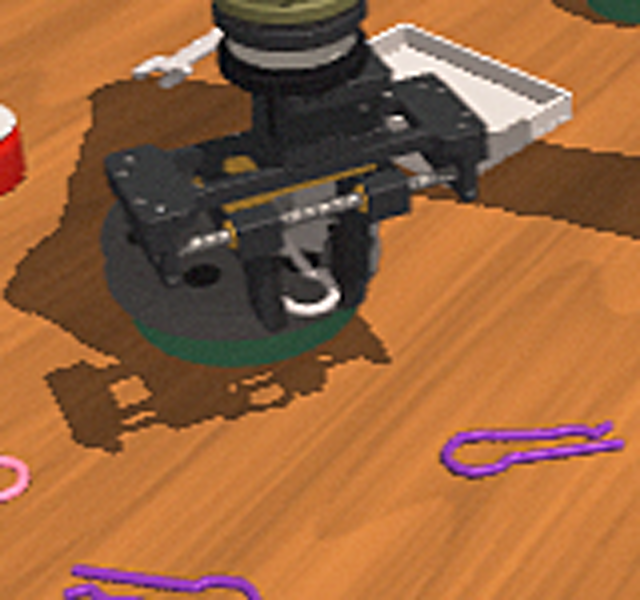

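The clip is out and held by its loop (wrist px (320,265)), and the axle is free. Loop to axle is about 130 mm. I'll lift and measure the tray.

Emit:
carry_out(commands=[[0,0,-0.04,0,0,0],[0,0,-0.08,0,0,0],[0,0,-0.12,0,0,0],[0,0,-0.12,0,0,0]])

```text
clock: 6.8
tool_pos: [0.4235, 0.3262, 0.2048]
eef_rot: [0.266, 0.964, 0.004, 0.002]
contact_force: [-0.2, 1.5, 0.1]
opening: 0.365
```

Run:
```python
from h import *
import cv2
from plant import r
p=r.snapshot('top'); cv2.imwrite('pics/t6.png',cv2.resize(p['img'][120:220,290:390],(600,600),interpolation=2))
for d in r.spot_point(p,'tray'): print(d)
s=r.get_state();print(s['clock'],s['tool_pos'])
im0=cv2.imread('pics/top0.png')
g=im0[120:215,300:385]; 
hsv=cv2.cvtColor(g,cv2.COLOR_BGR2HSV); m=((hsv[...,1]<50)&(hsv[...,2]>120)).astype('uint8')
n,l,st,c=cv2.connectedComponentsWithStats(m); i=1+st[1:,4].argmax()
pts=np.argwhere(l==i)[:,::-1].astype('float32')
rect=cv2.minAreaRect(pts); box=cv2.boxPoints(rect)+[300,120]; print(rect,box)
W=np.array([ray_z(p,u,v,.022) for u,v in box]); print(W); print(W.mean(0),np.linalg.norm(np.diff(W,axis=0),axis=1))
e=[W[1]-W[0],W[2]-W[1]]; e=max(e,key=np.linalg.norm); print(np.degrees(np.arctan2(e[1],e[0])))
```

```text
{'xyz': [0.5507, 0.0044, -0.0012], 'p': 0.6}
6.9 [0.42196229 0.32350419 0.20062834]
((40.02000045776367, 46.3599967956543), (51.90163803100586, 67.1751480102539), 8.130102157592773) [[309.58000183 195.94000244]
 [319.08000183 129.43999672]
 [370.45999908 136.77999115]
 [360.95999908 203.27999878]]
[[ 0.48206942  0.08264002  0.022     ]
 [ 0.65196255  0.05487     0.022     ]
 [ 0.62951936 -0.07548794  0.022     ]
 [ 0.4604643  -0.04580469  0.022     ]]
[0.55600391 0.00405435 0.022     ] [0.17214775 0.13227581 0.17164122]
-9.283231783431251
```

View pics/t6.png

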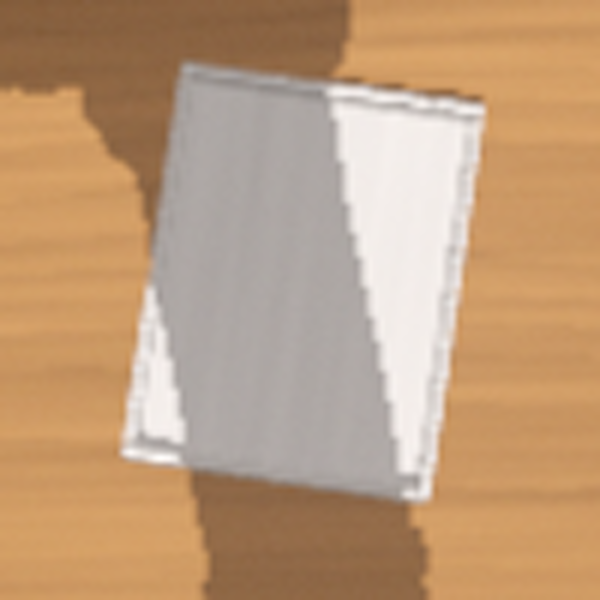

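The tray's centre is (0.5555, 0.004) and its yaw about −9.5°; the measured 172×132 mm matches. Next I'll move over it.

Run:
```python
from plant import r
from h import *
s=r.get_state(); print(plan(s,(.526,.009,.13),80.5))
```

```text
(array([-0.2507, -0.2165,  0.0707]), array([  0.05,   0.08, -21.4 ]))
```

Emit:
carry_out(commands=[[-0.25,-0.2165,0,0,0,-21.4],[-0.25,-0.2165,0,0,0,-21.4],[-0.25,-0.2165,0,0,0,-21.4],[-0.25,-0.2165,0,0,0,-21.4],[-0.25,-0.2165,0,0,0,-21.4],[-0.25,-0.2165,0,0,0,-21.4],[-0.25,-0.2165,0,0,0,-21.4],[-0.25,-0.2165,0,0,0,-21.4],[-0.25,-0.2165,0.04,0,0,-21.4],[-0.25,-0.2165,0.08,0,0,-21.4],[-0.25,-0.2165,0.12,0,0,-21.4],[-0.25,-0.2165,0.12,0,0,-21.4]])

```text
clock: 8.1
tool_pos: [0.5204, 0.0096, 0.0752]
eef_rot: [0.081, 0.997, -0.001, -0.006]
contact_force: [-0.1, 0.0, -1.0]
opening: 0.362
```

Run:
```python
from plant import r
from h import *
import cv2
s=r.get_state(); print(s['clock'],s['tool_pos'],tilt(s),s['contact_force'],s['opening']*88); print(plan(s,(.526,.009,.009),80.5))
p=r.snapshot('wrist'); cv2.imwrite('pics/w7.png',p['img'])
q=r.snapshot('side'); cv2.imwrite('pics/s7.png',cv2.resize(q['img'][130:250,230:390],(800,600),interpolation=2))
```

```text
8.1 [0.52039603 0.00963877 0.07518633] (np.float64(80.69272935516227), array([-0.01132222, -0.00186519, -0.99993416])) [-0.06589744  0.02288663 -0.95120533] 31.845531895785427
(array([-0.0064,  0.0005,  0.0661]), array([-0.21, -0.62,  0.19]))
```

View pics/w7.png

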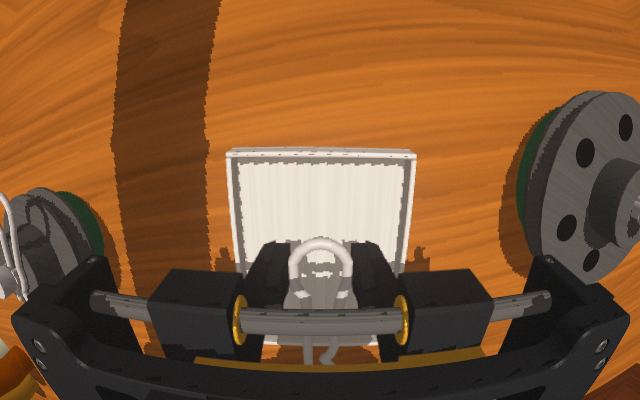

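View pics/s7.png

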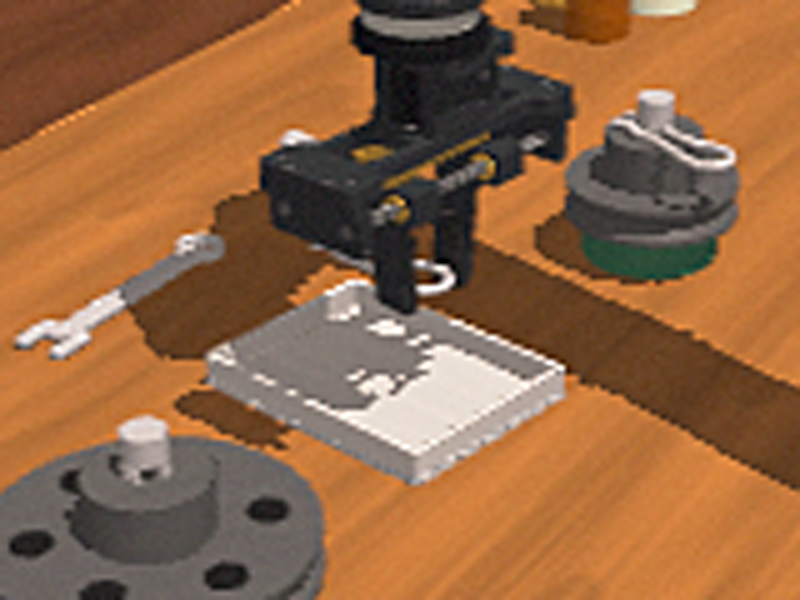

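The clip is level and over the tray, with room on both sides. The small wheel's clip is untouched. Descending.

Emit:
carry_out(commands=[[-0.006,0,0.0,0,-0.6,0],[-0.006,0,0.025,0,-0.6,0],[-0.006,0,0.045,0,-0.6,0],[-0.006,0,0.056,0,-0.6,0],[-0.006,0,0.062,0,-0.6,0],[-0.006,0,0.066,0,-0.6,0],[-0.006,0,0.066,0,-0.6,0],[-0.006,0,0.066,0,-0.6,0]])

```text
clock: 9.0
tool_pos: [0.5313, 0.0091, 0.0148]
eef_rot: [0.082, 0.997, -0.0, 0.006]
contact_force: [0.8, 0.3, -0.3]
opening: 0.367
```

Run:
```python
from plant import r
from h import *
import cv2
s=r.get_state(); print(s['clock'],s['tool_pos'],tilt(s),s['contact_force'],s['opening']*88); print(plan(s,(.526,.009,.008),80.5))
q=r.snapshot('side'); cv2.imwrite('pics/s8.png',cv2.resize(q['img'][150:240,250:370],(800,600),interpolation=2))
```

```text
9.0 [0.53132357 0.00914282 0.01484944] (np.float64(80.58135313017223), array([ 0.01148861, -0.00156284, -0.99993278])) [ 0.78110194  0.30909329 -0.26810523] 32.26308127217205
(array([ 0.0053, -0.001 ,  0.0068]), array([0.02, 0.66, 0.08]))
```

View pics/s8.png

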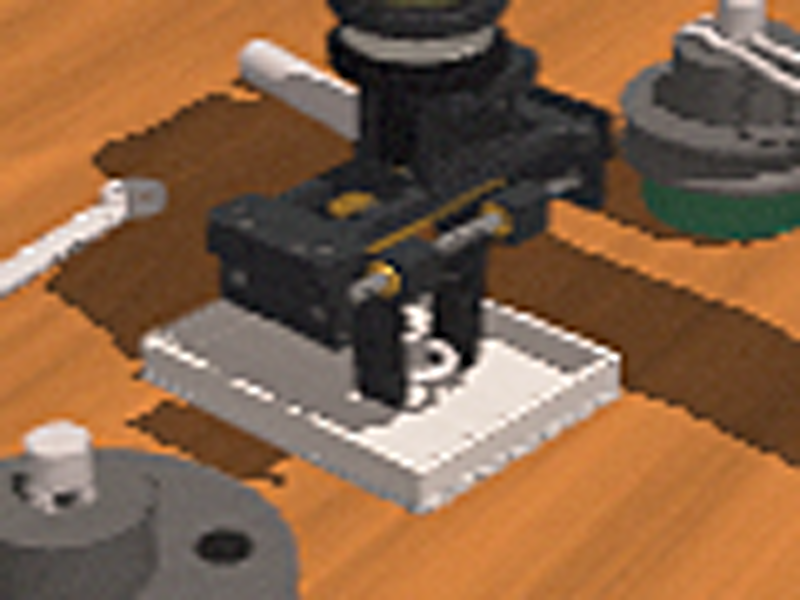

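Emit:
carry_out(commands=[[0.005,0,0,0,0.6,0],[0.005,0,0.002,0,0.6,0],[0.005,0,0.004,0,0.6,0],[0.005,0,0.004,0,0.6,0],[0.005,0,0.004,0,0.6,0]])

```text
clock: 9.55
tool_pos: [0.5259, 0.0099, 0.0101]
eef_rot: [0.082, 0.997, -0.0, -0.0]
contact_force: [0.4, 0.0, -0.9]
opening: 0.368
```

Run:
```python
from plant import r
from h import *
s=r.get_state(); print(s['clock'],s['tool_pos'],tilt(s),s['contact_force'],s['opening']*88,s['qd']); print(plan(s,(.526,.009,.008),80.5))
```

```text
9.55 [0.52591935 0.00987513 0.01005238] (np.float64(80.58956654262956), array([-1.26339532e-04, -5.31643496e-05, -9.99999991e-01])) [ 0.39647171  0.01050461 -0.91594061] 32.42006828772284 [-0.0007559  -0.00257607 -0.0027261  -0.00166678  0.00016509 -0.00011708
  0.0013354 ]
(array([-0.0002, -0.0009,  0.0021]), array([-0.  , -0.01,  0.09]))
```

Emit:
carry_out(commands=[[0,0,0.0015,0,0,0],[0,0,0.003,0,0,0],[0,0,0.003,0,0,0]])

```text
clock: 9.85
tool_pos: [0.5259, 0.0098, 0.0069]
eef_rot: [0.082, 0.997, -0.0, -0.0]
contact_force: [-0.1, 0.2, -0.7]
opening: 0.369
```

Emit:
carry_out(commands=[[0,0,0,0,0,0],[0,0,0,0,0,0],[0,0,0,0,0,0],[0,0,0,0,0,0],[0,0,0,0,0,0],[0,0,0,0,0,0]], fingers=100)

```text
clock: 10.45
tool_pos: [0.526, 0.0099, 0.0072]
eef_rot: [0.082, 0.997, -0.0, 0.0]
contact_force: [-0.3, -0.1, -0.9]
opening: 0.611
```

Run:
```python
from plant import r
from h import *
import cv2
s=r.get_state(); print(s['clock'],s['tool_pos'],s['contact_force'],s['opening']*88)
p=r.snapshot('wrist'); cv2.imwrite('pics/w9.png',p['img'])
```

```text
10.45 [0.52599421 0.00985394 0.00719443] [-0.26724049 -0.14936022 -0.91914603] 53.76699656755332
```

View pics/w9.png

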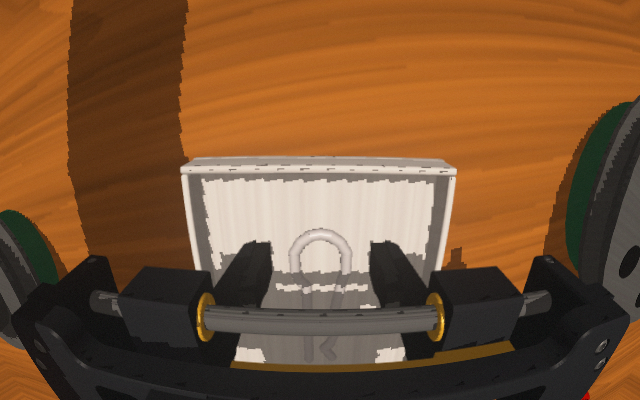

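The clip lies on the tray floor between the open fingers (loop at (320,250)), free of both. Raising straight up.

Emit:
carry_out(commands=[[0,0,-0.01,0,0,0],[0,0,-0.03,0,0,0],[0,0,-0.07,0,0,0],[0,0,-0.12,0,0,0],[0,0,-0.17,0,0,0],[0,0,-0.2,0,0,0],[0,0,-0.2,0,0,0]])

```text
clock: 11.2
tool_pos: [0.5281, 0.0109, 0.212]
eef_rot: [0.082, 0.997, 0.001, 0.004]
contact_force: [-0.0, -0.8, 0.1]
opening: 0.606
```

Run:
```python
from plant import r
from h import *
import cv2
s=r.get_state(); print(s['clock'],s['tool_pos'],s['contact_force'],s['opening']*88)
p=r.snapshot('wrist'); cv2.imwrite('pics/w10.png',p['img'])
for d in r.spot_point(p,'clip'): print(d)
q=r.snapshot('side'); cv2.imwrite('pics/s10.png',cv2.resize(q['img'][140:260,240:400],(800,600),interpolation=2))
for d in r.spot_point(q,'clip'): print(d)
for d in r.spot_point(q,'tray'): print(d)
```

```text
11.2 [0.52814359 0.01094459 0.21195878] [-0.04082202 -0.75231477  0.11207119] 53.33741563959502
{'xyz': [0.5254, 0.0082, 0.0092], 'p': 0.79}
{'xyz': [0.3793, 0.4575, 0.0039], 'p': 0.66}
{'xyz': [0.5431, 0.449, 0.0072], 'p': 0.55}
{'xyz': [0.3781, 0.4585, 0.0052], 'p': 0.83}
{'xyz': [0.3249, 0.3029, 0.0033], 'p': 0.79}
{'xyz': [0.5407, 0.4563, 0.0049], 'p': 0.48}
{'xyz': [0.5278, 0.0063, 0.0072], 'p': 0.47}
{'xyz': [0.5564, 0.0051, 0.0025], 'p': 0.92}
```

View pics/w10.png

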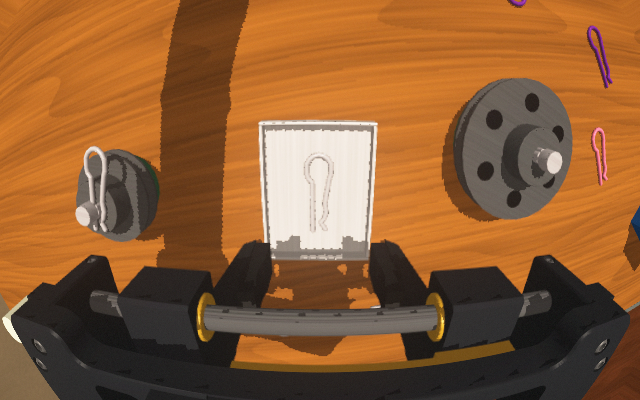

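View pics/s10.png

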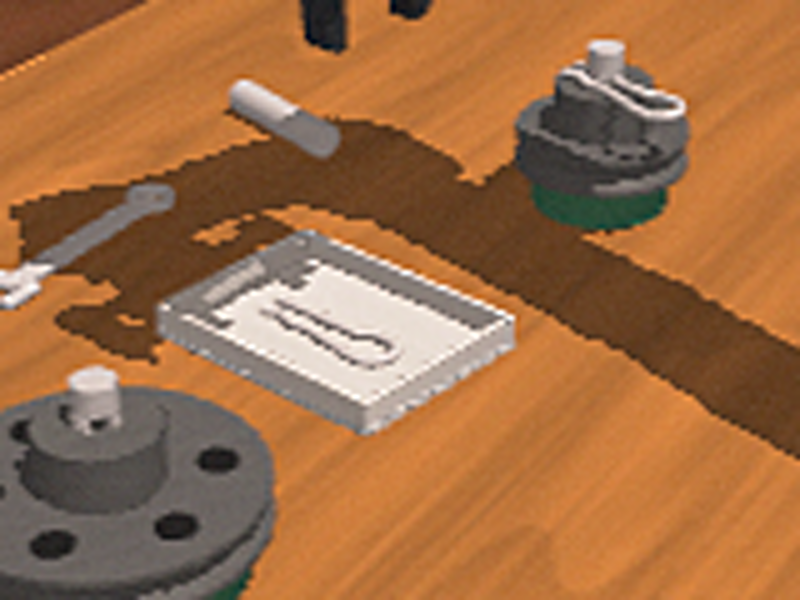

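The clip lies flat inside the tray (wrist px (318,190)), clear of all walls. The large axle is empty and the small wheel's clip is in place at (95,190). Handing in.

Run:
```python
from plant import r
print(r.finish_job(), r.get_state()['clock'])
```

```text
the job is handed in; nothing more can be done
the job is handed in; nothing more can be done
```

The clip is out of the large wheel's axle and lies flat in the tray. The job was handed in at about 11.3 s of the 40 s allowed, and no verdict was reported.

I gripped the clip by its loop, pulled it about 76 mm straight back along its −x, carried it over and released it just above the tray floor.

**Clip in the tray:** the last wrist and side pictures show it clear of all walls, with its loop centre near (0.526, 0.008). The detector put it 7–9 mm above the bench, against 7 mm expected for a clip resting on the tray floor. I judged flatness only from these pictures.

**Small wheel's clip:** by eye it is still in its axle and nothing came near it. The detector never picked it up in any picture, so I have no number for how far it moved.

**Contact:** the gripper ended at a TCP height of 0.21 m, touching nothing, with readings under 1 N. The highest reading I saw at the end of any move was about 1.5 N; peaks during the moves were not recorded.

**What disagreed:** early tray positions from the top and side cameras differed by about 7 mm in x; I used the tray's edges in the top picture, and the last side view agreed within 1 mm. The first descent into the tray overshot by about 5 mm in x because I had read the pose before the arm settled, and I corrected that before releasing the clip.

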